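Weigh the sample canister

ROBOT

A 7-joint arm with a two-finger parallel gripper is mounted at the origin on the work surface. World frame = base frame: x ahead of the robot, y to its left, z up, the work surface at z = 0. Lengths are in m, angles in rad, forces in N, time in s.
With the tool pointing down it reaches from about 0.35 to 0.9 m from the base axis. Payload 8.1 kg.
Tool frame: the origin (TCP) lies midway between the tips of the shut fingers; the grasp point (between the pads) lies arm.grasp_offset behind it (arm.grasp_offset is the distance from the TCP to the grasp point, in m); z points along the fingers, y is the line along which they close (so a half turn about z gives the same grasp; the last joint's range is limited). The gripper opens to 92 mm and grips with 3 to 60 N. Pads are 19 mm wide; open, the fingers measure 130 mm over their backs; the gripper's body (75 mm by 190 mm) begins 47 mm behind the grasp point.
Start: joints at [-1.274, 0.434, 0.025, 1.573, -0.012, 1.134, -0.075], TCP at [0.243, 0.576, 0.227] pointing down, gripper open.
Joint ranges: [-2.62, 2.62], [-0.44, 2.09], [-1.27, 1.32], [0.08, 2.57], [-1.32, 4.46], [0.12, 2], [-2.74, 2.74]. Speed limits (rad/s): [2.22, 2.22, 3.01, 3.01, 3.14, 3.14, 3.14].

INTERFACE

Orientations are given as a rotation vector (axis times angle).
In Python, from cell import observe, imaging, arm gives the robot as it stands.
- The arm moves only by the tool apply_moves, never from a script. Its argument "commands" is a list of rows, each a list of 5 numbers: the opening in per cent of the stroke, from 0 (shut) to 100 (fully open), then the shift along the world's x, y, z in units of 0.06 m (1.0 is 0.06 m), then the turn about the world's z in units of 0.5 rad (1.0 is 0.5 rad). A call has 1 to 12 rows; each row shifts and turns the commanded pose from where the row before left it; what a row does not reach is not made up. A row lasts 1/8 s, in which the tool goes at most 62.5 mm and 10.7 degrees, less where a joint would pass 70% of its speed; a pose out of reach is approached as far as the arm can. A call with a number of a shift or a turn outside -1 to 1 is refused whole. A call with a gripper value outside its range is refused whole. The fingers move at their own pace and stop on an object; "newtons" is the grip in N (left out, the last holds). Time passes only in rows, so rows that do not move let the fingers close. It gives the time, the measured TCP pose, the force, the opening and the grip force at its end, in the units of the state.
- observe(): the state, without advancing time (a new reading comes with each control period).
- imaging.get_image(name): name is "scene" or "top" or "wrist"; returns (picture, depth): 400x640x3 uint8, red, green, blue; 400x640 float32, m along the optical axis (not along the pixel's ray), 0 where there is no reading.
- imaging.camera_params(name): a dict with "camera_matrix" (3x3 intrinsics, pixels), "dist" ([k1, k2, p1, p2, k3] as OpenCV has them; the pictures are not rectified), "origin" and "rotation" of the camera in the world; the wrist camera has in their place "tool_from_camera" (4x4, takes a point from camera to tool coordinates, whose origin is the TCP and whose axes are the flange's). Camera axes: x right, y up, looking along -z (the intrinsics and any distortion apply to the point x, -y, -z); pixel columns grow to the right and rows downward; lengths in m; the calibration is good to about 2 mm. A picture is of the moment at which its call begins: read the wrist's pose just before it. camera_params takes no time and is no camera call.
- arm.sign_off(): hands the job in; it is judged then, once.
The state is a dict: "clock": time; "joints": joint angles; "dq": joint speeds; "joint_efforts": joint torques, N m; "position": TCP position; "ee_rot": TCP orientation; "force": force on the tool from outside, world axes, zero at the start; "ft_torque": the same for the moment, N m; "width": opening from 0.0 (shut) to 1.0 (fully open); "gripper_force": force on a finger pad.
Only numpy, scipy, OpenCV 4.12 (cv2) and the standard library are available. Lean on these libraries where they do the work, as an engineer would, in place of code of your own. Each camera call takes 0.05 s, during which the arm holds its last target. There are 200 camera calls.

TASK

Swing the folded-down red handle of the steel canister up to about vertical while the canister stays in its stand, then lift the canister clear of the stand by that handle. Keep it upright and set it gently on the balance beside the stand, its whole base on the pan, without ever pushing the pan down to overload; let go and leave everything else alone.

Things in the scene. Friction and masses are not known exactly. Their poses are not given: they have to be found in the camera images.
- canister: closed steel canister with a blue band and a flat dark lid: 84 mm across (lid 88 mm), 102 mm tall, 0.48 to 0.84 kg with its handle. Origin: centre of its underside, z up through the lid. The hinge line of its handle runs along its y axis, 86 mm above the origin. It starts in the stand's tray, with the handle folded down on its -x side, which faces roughly to the robot's right (-y of the robot, up to about 0.75 rad either way).
- bail (a joint): angle of the handle: 0 = straight up, positive = leaning to the canister's -x side; stops at +-1.4 rad. Starts folded down, 1.2 to 1.4. Stiff hinge (0.025 N m): it stays where it is left. Folded, the bar lies about 6 mm off the lid's edge, too tight to pinch from above: lift it from beneath with a finger tilted about 45 degrees in and down, along its arc; forced off its arc it tips the canister.
- bail_grip (a point): middle of the handle's bar, on its axis: a red round grip 12 mm thick and 76 mm long, parallel to the canister's y axis, 58 mm from the hinge line. Thin steel arms at its ends, 102 mm apart, run to the hinge. Upright, the bar's axis is 144 mm above the canister's underside, 42 mm above its lid.
- stand: fixed stand: dark foot disc 124 mm across, a column and an aluminium tray. Origin: centre of the foot on the table.
- stand_seat (a point): centre of the tray's floor, 60 mm above the table, on which the canister stands. The tray is 92 mm wide inside, 100 mm outside, its rim 10 mm higher than its floor: lift the canister straight up.
- balance: fixed cream laboratory balance 200 mm (x) x 170 mm (y), casing top 48 mm above the table, with a dark display panel up to 58 mm along its -x edge (towards the robot). Origin: centre of its footprint on the table. Behind it, near the table's far edge, stand a fixed tube rack (122 mm tall), bottle (150 mm) and beaker (95 mm).
- pan_axis (a point): fixed point on the casing's top, 48 mm above the table, straight below the middle of the balance's round steel pan (130 mm across, 6 mm thick, 22 mm towards the balance's +x from its origin). The pan sits on a height-adjustable column: its empty top stands anywhere from 70 to 95 mm above the table, different each time and not reported: see it or feel for it.
- pan (a joint): how far the pan is pressed down, m: 0 empty, springs down 1 mm for each 3 N (the canister alone gives 1.5 to 2.8 mm). More than 4.5 mm (about 13 N, by weight, impact or pushing) is an overload; hard stop at 8 mm. Lower slowly until the pan bears the weight, then let go.
- brass_weight: bystander, leave alone: brass calibration weight, 42 mm across, 66 mm tall; it stands between the stand and the balance. Origin: centre of its underside.
- tip_box: bystander, leave alone: blue pipette-tip box with clear lid, 120 x 85 x 72 mm. Origin: centre of its underside.
- wash_bottle: bystander, leave alone: white wash bottle with red spout, 66 mm across, 180 mm tall. Origin: centre of its underside.
- bench_brush: bystander, leave alone: bench brush lying flat, 180 mm long. Origin: centre of its underside.
Things that resemble listed ones, but are neither listed nor needed, are in the scene too. What is shaped like the canister but green is not meant. Leave any turquoise look-alike of the stand alone.

How it is judged:
By the outcome, as a careful person would: the job done as asked, in the order asked, and still so for the second after the job is handed in, with the robot touching nothing.
It also fails if it takes over 51 s, if anything falls off the work surface, if the arm or the gripper's body presses on something with over 40 N, if the wrist force passes 120 N, or if a joint passes its speed limit or range.

## Working session

There is one attempt and no reset: what is moved stays moved. The work goes in short steps, Python scripts to look and compute and a tool call to move; the robot and the scene stay as the last step left them, time stands still between calls to the robot, and variables do not carry over. Pictures are saved under pics/ and viewed, at most 10 in all, crops included, and the job is handed in when it is done.

Besides the shell and the picture viewer there is one more tool, called after ">>>" by a JSON object that holds its "api" and its "payload", one argument or row to a line. apply_moves: Moves the arm, as the interface text tells. Its arguments: {"type":"object","properties":{"commands":{"type":"array"},"newtons":{"type":"number"}},"required":["commands"]}

```bash
ls; mkdir -p pics; python3 - <<'E'
from cell import observe, imaging, arm
import cv2, numpy as np
s=observe(); print(s); print(arm.grasp_offset)
for n in("scene","top"):
    p,d=imaging.get_image(n); cv2.imwrite(f"pics/{n}0.png",p[:,:,::-1]); np.savez(f"pics/{n}0.npz",p=p,d=d)
    print(n,imaging.camera_params(n), (d>0).mean())
print(imaging.camera_params("wrist"))
E
```

```text
pics
{'clock': 0.0, 'joints': array([-1.2736028 ,  0.43522989,  0.02495138,  1.57411216, -0.01158856,
        1.13397197, -0.07507169]), 'dq': array([-0.00130233,  0.00143106, -0.00019745,  0.00114616,  0.00067591,
        0.00030027, -0.00047249]), 'joint_efforts': array([-3.47540145e-04, -6.67849374e+01,  9.84478109e-01, -3.14449847e+01,
       -6.06440473e-02,  4.32820350e-02,  1.65571946e-04]), 'position': array([0.24311315, 0.57522247, 0.2259346 ]), 'ee_rot': array([-6.23812789e-01, -3.07886143e+00,  2.46200366e-03]), 'force': array([ 0.27471475, -0.04635008,  1.08958667]), 'ft_torque': array([ 0.06305261, -0.0294984 , -0.02025644]), 'gripper_force': 0.0, 'width': 1.0013109028740514}
0.0188
scene {'camera_matrix': array([[361.80010144,   0.        , 320.30912466],
       [  0.        , 361.80010144, 199.39077732],
       [  0.        ,   0.        ,   1.        ]]), 'dist': array([0.00832308, 0.        , 0.        , 0.        , 0.        ]), 'origin': array([1.18078672, 0.35681092, 0.81869566]), 'rotation': array([0.50464048, 0.90413698, 1.93817703])} 0.9892890625
top {'camera_m
[... 293 characters left out ...]
999508]), 'rotation': array([ 0.12631296, -0.1168506 , -1.59110931])} 0.99609765625
{'camera_matrix': array([[307.88767875,   0.        , 311.99142271],
       [  0.        , 307.88767875, 206.11200631],
       [  0.        ,   0.        ,   1.        ]]), 'dist': array([-0.04211654,  0.        ,  0.        ,  0.        ,  0.        ]), 'tool_from_camera': array([[-2.27216433e-05,  9.51787983e-01,  3.06756638e-01,
         8.32493841e-02],
       [ 9.99999092e-01, -3.91780757e-04,  1.28966676e-03,
        -5.46409870e-04],
       [ 1.34767067e-03,  3.06756389e-01, -9.51787110e-01,
        -1.57830433e-01],
       [ 0.00000000e+00,  0.00000000e+00,  0.00000000e+00,
         1.00000000e+00]])}
```

View pics/scene0.png

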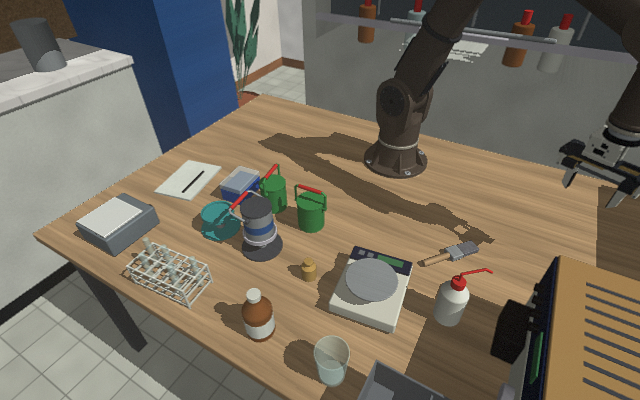

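View pics/top0.png

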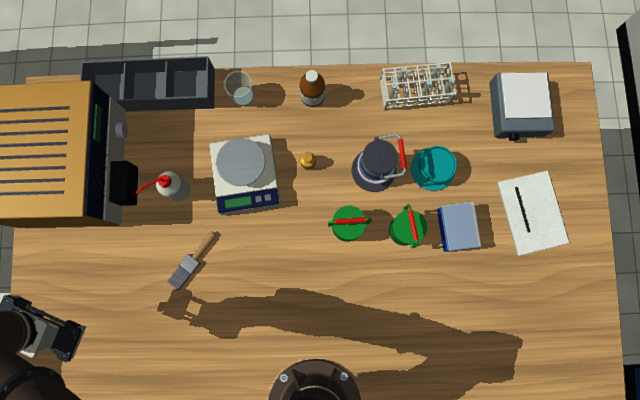

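```bash
cat > h.py <<'E'
from cell import observe, imaging, arm
import cv2, numpy as np
from scipy.spatial.transform import Rotation as R
def cam(n, s=None):
    c=imaging.camera_params(n)
    if n=="wrist":
        T=np.eye(4); T[:3,:3]=R.from_rotvec(s["ee_rot"]).as_matrix(); T[:3,3]=s["position"]; T=T@c["tool_from_camera"]; return c,T[:3,:3],T[:3,3]
    return c,R.from_rotvec(c["rotation"]).as_matrix(),np.array(c["origin"])
def rays(n,uv,s=None):
    c,Rm,o=cam(n,s); q=cv2.undistortPoints(np.array(uv,float).reshape(-1,1,2),c["camera_matrix"],c["dist"]).reshape(-1,2)
    return o,np.c_[q[:,0],-q[:,1],-np.ones(len(q))]@Rm.T   # scaled so depth 1
def plane(n,uv,z,s=None):
    o,d=rays(n,uv,s); return o+d*((z-o[2])/d[:,2])[:,None]
def cloud(n,d,s=None):
    v,u=np.mgrid[:400,:640]; o,r=rays(n,np.c_[u.ravel(),v.ravel()],s)
    return (o+r*d.reshape(-1,1)).reshape(400,640,3)
def hsv(p): return cv2.cvtColor(p,cv2.COLOR_RGB2HSV)
def circ(xy):
    A=np.c_[xy,np.ones(len(xy))]; a=np.linalg.lstsq(A,(xy**2).sum(1),rcond=None)[0]; c=a[:2]/2
    return c,np.sqrt(a[2]+c@c)
def red(p):
    h=hsv(p); return ((h[...,0]<8)|(h[...,0]>172))&(h[...,1]>150)&(h[...,2]>90)
E
python3 - <<'E'
from h import *
for n in("top","scene"):
    f=np.load(f"pics/{n}0.npz"); p,d=f["p"],f["d"]; C=cloud(n,d); 
    ok=d>0
    print(n,"table z",np.median(C[...,2][ok&(abs(C[...,2])<.03)]))
    h=hsv(p)
    # red blobs
    k,L,st,ce=cv2.connectedComponentsWithStats(red(p).astype(np.uint8))
    for i in range(1,k):
        if st[i,4]>25:
            q=C[(L==i)&ok]; print(" red",ce[i].round(),st[i,4],np.median(q,0).round(4),q.min(0).round(3),q.max(0).round(3))
    # lid: z near .162
    for nm,zl,zh in(("lid",.155,.169),("pan",.066,.1)):
        m=ok&(C[...,2]>zl)&(C[...,2]<zh)&(C[...,0]>.3)
        m&=(C[...,1]<0) if nm=="lid" else (C[...,1]>0.05)
        m&=h[...,1]<100
        k,L,st,ce=cv2.connectedComponentsWithStats(m.astype(np.uint8))
        for i in range(1,k):
            if st[i,4]>200:
                q=C[L==i]; c,_=cv2.findContours((L==i).astype(np.uint8),0,1); e=np.vstack(c)[:,0]
                cc,r=circ(C[e[:,1],e[:,0],:2]); print(" ",nm,ce[i].round(),st[i,4],"mean",np.median(q,0).round(4),"zpct",np.percentile(q[:,2],[5,50,95]).round(4),"circ",cc.round(4),r.round(4))
E
```

```text
top table z 0.0005733683623532215
 red [402. 154.] 143 [ 0.6385 -0.2332  0.1686] [ 0.598 -0.259 -0.004] [ 0.718 -0.225  0.175]
 red [156. 182.] 177 [0.5829 0.3745 0.1442] [ 0.553  0.353 -0.004] [0.628 0.48  0.185]
 red [413. 224.] 123 [ 0.4611 -0.2535  0.1487] [ 0.424 -0.263  0.101] [ 0.497 -0.244  0.155]
 red [350. 220.] 133 [ 0.4742 -0.0999  0.1493] [ 0.468 -0.137  0.103] [ 0.48  -0.063  0.154]
  lid [380. 156.] 945 mean [ 0.6306 -0.1781  0.1621] zpct [0.1581 0.1621 0.1661] circ [ 0.6306 -0.1784] 0.0425
  pan [138. 110.] 2396 mean [0.825  0.4962 0.0836] zpct [0.0677 0.0836 0.0988] circ [0.762  0.4515] 0.1769
  pan [238.  84.] 303 mean [0.8685 0.1895 0.0856] zpct [0.0682 0.0856 0.0976] circ [0.8581 0.1869] 0.0361
  pan [240. 161.] 1843 mean [0.6426 0.1793 0.0925] zpct [0.0884 0.0925 0.0967] circ [0.6432 0.1796] 0.0634
scene table z 0.0014923745243587971
 red [368.   3.] 31 [-0.9857 -0.5909  0.3196] [-1.004 -0.606  0.307] [-0.974 -0.577  0.336]
 red [418.   5.] 63 [-0.9847 -0.29    0.3346] [-1.004 -0.306  0.304] [-0.97  -0.277  0.362]
 red [528.  17.] 91 [-0.9852  0.2592  0.3382] [-1
[... 548 characters left out ...]
 zpct [0.1555 0.1619 0.1685] circ [ 0.4893 -1.1146] 0.3388
  lid [256. 206.] 612 mean [ 0.6317 -0.1773  0.163 ] zpct [0.1587 0.163  0.1651] circ [ 0.6241 -0.1853] 0.0475
  pan [371. 279.] 1815 mean [0.6483 0.1812 0.0933] zpct [0.091  0.0933 0.0954] circ [0.6441 0.179 ] 0.0635
  pan [450. 304.] 268 mean [0.616  0.3664 0.0838] zpct [0.0677 0.0838 0.0988] circ [0.588  0.3661] 0.0323
  pan [510. 361.] 754 mean [0.6627 0.512  0.0818] zpct [0.0689 0.0818 0.099 ] circ [0.6728 0.4657] 0.0736
  pan [331. 353.] 604 mean [0.8499 0.1836 0.0861] zpct [0.0681 0.0861 0.0972] circ [0.8572 0.1853] 0.0362
  pan [402. 381.] 739 mean [0.8277 0.3285 0.0854] zpct [0.0677 0.0854 0.0927] circ [0.8839 0.342 ] 0.0731
```

```bash
python3 - <<'E'
from h import *
lid=np.array([.6306,-.178])
for n in("top","scene"):
    f=np.load(f"pics/{n}0.npz"); p,d=f["p"],f["d"]; C=cloud(n,d)
    m=red(p)&(d>0)&(abs(C[...,0]-.635)<.05)&(abs(C[...,1]+.232)<.03)&(C[...,2]>.15)
    q=C[m]; c=q.mean(0); w=np.linalg.svd(q-c)[2][0]; t=(q-c)@w
    print(n,c.round(4),w.round(3),"ext",np.percentile(t,[2,98]).round(4),"z",np.percentile(q[:,2],[5,50,95]).round(4))
    v,u=np.nonzero(m); P=plane(n,np.c_[u,v],.168); c=P.mean(0); w=np.linalg.svd(P-c)[2][0]; print("  ray",c.round(4),w.round(3))
    off=c[:2]-lid; print("  perp dist",abs(off[0]*w[1]-off[1]*w[0]), "bar angle deg", np.degrees(np.arctan2(w[1],w[0])))
    # balance yaw: cream top z~.048
    h=hsv(p); m=(d>0)&(abs(C[...,2]-.048)<.006)&(abs(C[...,0]-.62)<.14)&(abs(C[...,1]-.18)<.12)
    print("  balance rect",cv2.minAreaRect(C[m][:,:2].astype(np.float32)))
    for nm,cx,cy in(("brass",.64,.03),("turq",.61,-.3)):
        m=(d>0)&(C[...,2]>.02)&(np.hypot(C[...,0]-cx,C[...,1]-cy)<.06); q=C[m]; print("  ",nm,len(q),np.median(q,0).round(3),q.max(0).round(3),q.min(0).round(3))
s=observe(); print(R.from_rotvec(s["ee_rot"]).as_matrix().round(3))
E
```

```text
top [ 0.6345 -0.2326  0.1687] [-0.995 -0.099 -0.012] ext [-0.0364  0.0343] z [0.1629 0.1689 0.173 ]
  ray [ 0.6347 -0.2328  0.168 ] [-0.995 -0.095 -0.   ]
  perp dist 0.054906195615298865 bar angle deg -174.5327230526891
  balance rect ((0.6219987869262695, 0.1769188493490219), (0.20103755593299866, 0.1710319221019745), 7.836898326873779)
   brass 200 [0.652 0.003 0.048] [0.676 0.024 0.071] [ 0.636 -0.017  0.021]
   turq 607 [ 0.622 -0.325  0.061] [ 0.667 -0.241  0.169] [ 0.581 -0.36   0.052]
scene [ 0.6376 -0.2308  0.1694] [ 0.995  0.095 -0.006] ext [-0.0372  0.033 ] z [0.1652 0.1697 0.1728]
  ray [ 0.6364 -0.2321  0.168 ] [0.993 0.115 0.   ]
  perp dist 0.05442214189558911 bar angle deg 6.58500152832215
  balance rect ((0.626181960105896, 0.17673359811306), (0.19561319053173065, 0.16934345662593842), 7.421375274658203)
   brass 252 [0.664 0.009 0.047] [0.677 0.024 0.072] [ 0.634 -0.016  0.02 ]
   turq 307 [ 0.626 -0.33   0.062] [ 0.667 -0.293  0.074] [ 0.58 -0.36  0.02]
[[-0.921  0.389 -0.   ]
 [ 0.389  0.921 -0.001]
 [-0.    -0.001 -1.   ]]
```

>>> {"api": "apply_moves", "payload": {
  "commands": [
    [0,0.32,-0.68,0.3,0.34],
    [0,0.32,-0.68,0.3,0.34],
    [0,0.32,-0.68,0,0.34],
    [0,0.32,-0.68,0,0],
    [0,0.32,-0.68,0,0],
    [0,0.32,-0.68,0,0],
    [0,0.32,-0.68,0,0],
    [0,0.32,-0.68,0,0],
    [0,0.32,-0.68,0,0],
    [0,0.32,-0.68,0,0],
    [0,0.32,-0.68,0,0],
    [0,0.32,-0.68,0,0]
  ],
  "newtons": 20
}}

```text
clock: 1.6
position: [0.4739, 0.0847, 0.2626]
ee_rot: [0.173, -3.137, -0.0]
force: [0.3, 0.8, -0.1]
width: 0.004
gripper_force: 0.0
```

>>> {"api": "apply_moves", "payload": {
  "commands": [
    [0,0.32,-0.68,0,0],
    [0,0.32,-0.68,0,0],
    [0,0.32,-0.68,0,0],
    [0,0.32,-0.68,0,0],
    [0,0.32,-0.68,0,0],
    [0,0.32,-0.68,0,0],
    [0,0.32,-0.68,0,0],
    [0,0.32,-0.68,0,0],
    [0,0.2,-0.5,0,0],
    [0,0,0,0,0]
  ]
}}

```text
clock: 2.85
position: [0.6387, -0.2734, 0.2616]
ee_rot: [0.167, -3.135, 0.002]
force: [-0.1, 0.3, 0.1]
width: 0.006
gripper_force: 0.0
```

```bash
python3 - <<'E'
from h import *
s=observe(); p,d=imaging.get_image("wrist"); cv2.imwrite("pics/w1.png",p[:,:,::-1])
print(R.from_rotvec(s["ee_rot"]).as_matrix().round(3).tolist(), s["joints"].round(2))
C=cloud("wrist",d,s); q=C[red(p)&(d>0)&(np.hypot(C[...,0]-.636,C[...,1]+.232)<.05)&(C[...,2]>.14)]
print(len(q)); c=q.mean(0); w=np.linalg.svd(q-c)[2][0]; print(c.round(4),w.round(3),np.percentile(q[:,2],[5,50,95]).round(4))
Rm=R.from_rotvec(s["ee_rot"]).as_matrix(); L=(C-s["position"])@Rm
m=(d>0)&(d<.25)&(abs(L[...,0])<.06)&(L[...,2]>-.06)&(L[...,2]<.01); q=L[m]
for z in(-.05,-.03,-.015,-.004):
    k=abs(q[:,2]-z)<.005; print(z,k.sum(), q[k].min(0).round(4) if k.any() else"", q[k].max(0).round(4) if k.any() else "")
E
```

```text
[[-0.994, -0.106, -0.002], [-0.106, 0.994, -0.001], [0.002, -0.001, -1.0]] [ 0.1   0.54  0.38  1.35 -0.2   1.29  2.16]
1045
[ 0.6343 -0.2358  0.1687] [0.996 0.093 0.002] [0.1663 0.1689 0.1704]
-0.05 69 [-0.0096 -0.0026 -0.047 ] [ 0.0104  0.0009 -0.0451]
-0.03 156 [ 0.0087 -0.0042 -0.035 ] [ 0.0119  0.0025 -0.025 ]
-0.015 561 [ 0.0086 -0.0177 -0.02  ] [ 0.0117  0.0159 -0.01  ]
-0.004 229 [ 0.0086 -0.0132 -0.009 ] [0.0115 0.011  0.0008]
```

View pics/w1.png

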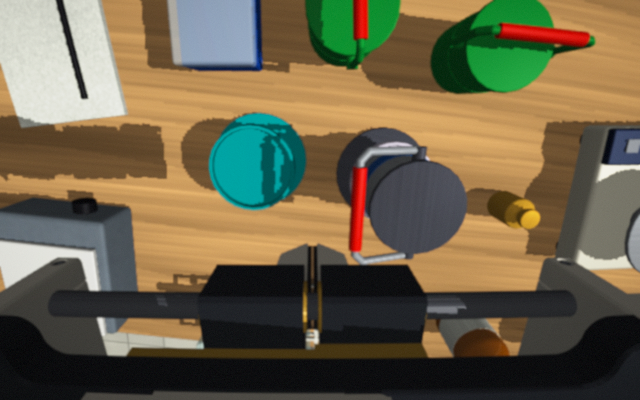

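```bash
python3 - <<'E'
from h import *
s=observe(); p,d=imaging.get_image("wrist")
C=cloud("wrist",d,s); Rm=R.from_rotvec(s["ee_rot"]).as_matrix(); L=(C-s["position"])@Rm
q=L[(d>0)&(d<.3)&(abs(L[...,0])<.06)&(abs(L[...,1])<.1)&(L[...,2]>-.15)&(L[...,2]<.012)]
for z in np.arange(-.1,.011,.004):
    k=abs(q[:,2]-z)<.002
    if k.any(): print(z.round(3),k.sum(),"y",q[k,1].min().round(4),q[k,1].max().round(4),"x",q[k,0].min().round(4),q[k,0].max().round(4))
q=L[(d>0)&(d<.3)]; print(np.percentile(q,[0,5,50,95,100],axis=0).round(3))
E
```

```text
-0.1 8425 y -0.0771 0.0796 x 0.0232 0.0376
-0.096 1006 y -0.0812 0.0839 x 0.0214 0.0375
-0.092 4094 y -0.0851 0.088 x 0.0202 0.0376
-0.088 12448 y -0.0875 0.0892 x 0.0159 0.0377
-0.084 8642 y -0.0877 0.0864 x 0.0098 0.0377
-0.08 6421 y -0.0886 0.0866 x 0.0061 0.0377
-0.076 3070 y -0.0876 0.0861 x 0.0026 0.0377
-0.072 2494 y -0.0874 0.0859 x -0.0015 0.0371
-0.068 1477 y -0.0879 0.0863 x -0.0051 0.0371
-0.064 82 y -0.0811 0.0792 x -0.006 0.0354
-0.06 24 y -0.0032 0.0015 x -0.0061 0.0001
-0.056 2 y -0.0032 0.0015 x -0.0019 -0.0015
-0.048 21 y -0.0026 0.0009 x -0.0093 -0.0043
-0.044 89 y -0.0026 0.0009 x -0.0101 0.0103
-0.04 41 y -0.0039 0.0018 x -0.0094 0.0114
-0.036 87 y -0.004 0.0023 x 0.0044 0.0118
-0.032 76 y -0.0041 0.0024 x 0.009 0.0119
-0.028 46 y -0.0042 0.0025 x 0.0091 0.0113
-0.024 166 y -0.018 0.0164 x 0.0081 0.0119
-0.02 258 y -0.0179 0.0161 x 0.0086 0.0116
-0.016 237 y -0.0178 0.016 x 0.0084 0.0114
-0.012 200 y -0.0171 0.0154 x 0.0084 0.0114
-0.008 144 y -0.0152 0.0119 x 0.0085 0.0114
-0.004 94 y -0.0107 0.0084 x 0.0087 0.0112
0.0 34 y -0.007 0.0041 x 0.0089 0.0111
[[-0.056 -0.148 -0.111]
 [-0.    -0.079 -0.108]
 [ 0.027  0.018 -0.087]
 [ 0.152  0.173  0.16 ]
 [ 0.189  0.24   0.191]]
```

>>> {"api": "apply_moves", "payload": {
  "commands": [
    [0,0,0,-0.6,0],
    [0,0,0,-0.6,0],
    [0,0,0,-0.5,0],
    [0,0,0,-0.23,0],
    [0,0,0,0,0],
    [0,-0.01,0.1,0,0],
    [0,-0.01,0.1,0,0],
    [0,0,0.03,0,0],
    [0,0,0,0,0]
  ]
}}

```text
clock: 4.08
position: [0.6385, -0.2572, 0.1477]
ee_rot: [-0.172, 3.135, -0.002]
force: [0.1, -3.0, 1.4]
width: 0.008
gripper_force: 1.7
```

```bash
cat > st.py <<'E'
from h import *
s=observe(); e=np.array([-.1,.995]); q=s["position"][:2]-np.array([.6306,-.178])
print("t",s["clock"],"pos",s["position"].round(4),"r",(-q@e).round(4),"lat",(q@[.995,.1]).round(4),"F",s["force"].round(2),"w",s["width"].round(3),s["gripper_force"])
E
python3 st.py; python3 - <<'E'
from h import *
p,d=imaging.get_image("scene"); cv2.imwrite("pics/s2.png",cv2.resize(p[130:280,180:340,::-1],None,fx=4,fy=4))
E
```

```text
Traceback (most recent call last):
  File "st.py", line 3, in <module>
    print("t",s["clock"],"pos",s["position"].round(4),"r",(-q@e).round(4),"lat",(q@[.995,.1]).round(4),"F",s["force"].round(2),"w",s["width"].round(3),s["gripper_force"])
                                                                                                                                   ^^^^^^^^^^^^^^^^
AttributeError: 'float' object has no attribute 'round'
```

View pics/s2.png

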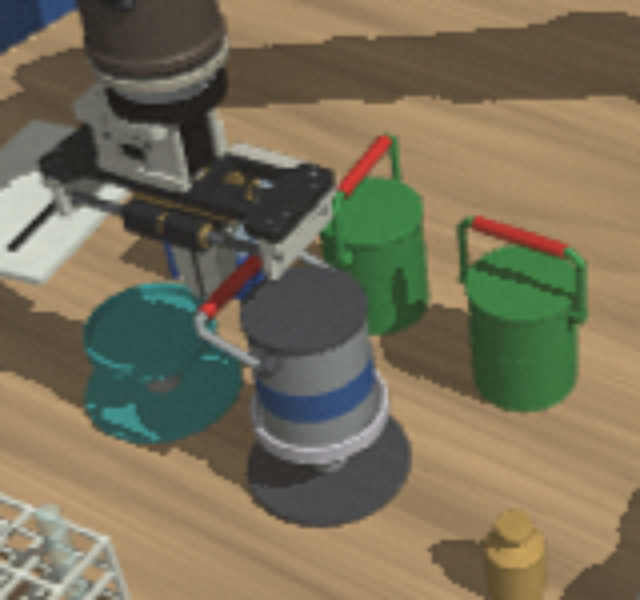

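>>> {"api": "apply_moves", "payload": {
  "commands": [
    [0,0,0,0.03,0],
    [0,0,0.01,0.04,0],
    [0,0,0.02,0.05,0],
    [0,0,0.02,0.045,0],
    [0,0,0,0,0]
  ]
}}

```text
clock: 4.75
position: [0.6381, -0.2536, 0.1572]
ee_rot: [-0.173, 3.137, -0.0]
force: [0.8, -3.1, 2.4]
width: 0.005
gripper_force: 1.6
```

```bash
sed -i 's/s\["width"\].round(3)/round(s["width"],3)/' st.py
cat >> st.py <<'E'
n="scene"; p,d=imaging.get_image(n); C=cloud(n,d)
m=red(p)&(d>0)&(abs(C[...,0]-.63)<.055)&(abs(C[...,1]+.2)<.06)&(C[...,2]>.14); q=C[m]
if len(q)>8:
    c=q.mean(0); print("bar",len(q),c.round(4),"r",(-(c[:2]-[.6306,-.178])@e).round(4),"zmax",np.percentile(q[:,2],95).round(4))
h=hsv(p); m=(d>0)&(abs(C[...,2]-.162)<.012)&(np.hypot(C[...,0]-.63,C[...,1]+.17)<.05)&(h[...,1]<90)&~red(p); q=C[m]
A=np.c_[q[:,:2]-[.63,-.175],np.ones(len(q))]
for _ in range(3):
    k=np.linalg.lstsq(A,q[:,2],rcond=None)[0]; o=abs(A@k-q[:,2])<.003; A,q=A[o],q[o]
print("lid plane slope",k.round(4),"centre",q.mean(0).round(4),len(q))
E
python3 st.py
```

```text
t 4.75 pos [ 0.6381 -0.2536  0.1572] r 0.0759 lat -0.0001 F [ 0.8  -3.06  2.42] w 0.005 1.6123075783252716
bar 59 [ 0.6433 -0.2272  0.178 ] r 0.0502 zmax 0.1806
lid plane slope [-0.0169 -0.0104  0.1629] centre [ 0.6309 -0.177   0.1629] 483
```

>>> {"api": "apply_moves", "payload": {
  "commands": [
    [0,0.01,-0.1,0,0],
    [0,0,0,-0.13,0],
    [0,0,0,0,0],
    [0,-0.01,0.08,0,0],
    [0,0,0.02,0,0],
    [0,0,0,0,0]
  ]
}}

```text
clock: 5.55
position: [0.6382, -0.2537, 0.1494]
ee_rot: [-0.173, 3.136, -0.001]
force: [-0.8, -1.9, 0.6]
width: 0.002
gripper_force: 1.1
```

```bash
python3 st.py
```

```text
t 5.55 pos [ 0.6382 -0.2537  0.1494] r 0.0761 lat 0.0 F [-0.83 -1.91  0.58] w 0.002 1.1188574507832527
bar 52 [ 0.648  -0.2268  0.178 ] r 0.0503 zmax 0.1807
lid plane slope [-0.0144 -0.0137  0.1629] centre [ 0.6322 -0.1766  0.1629] 491
```

>>> {"api": "apply_moves", "payload": {
  "commands": [
    [0,-0.005,0.05,0.085,0],
    [0,-0.005,0.06,0.08,0],
    [0,-0.005,0.065,0.07,0],
    [0,-0.01,0.07,0.065,0],
    [0,0,0,0,0]
  ]
}}

```text
clock: 6.22
position: [0.6368, -0.2376, 0.1673]
ee_rot: [-0.174, 3.136, 0.002]
force: [0.4, -0.7, 1.0]
width: 0.01
gripper_force: 0.7
```

```bash
python3 st.py
```

```text
t 6.225 pos [ 0.6368 -0.2376  0.1673] r 0.0599 lat 0.0002 F [ 0.42 -0.72  0.95] w 0.01 0.7261226512491703
bar 53 [ 0.6465 -0.2098  0.1981] r 0.0332 zmax 0.2008
lid plane slope [-0.0081 -0.009   0.163 ] centre [ 0.6305 -0.1777  0.163 ] 483
```

>>> {"api": "apply_moves", "payload": {
  "commands": [
    [0,-0.01,0.08,0.06,0],
    [0,-0.01,0.08,0.05,0],
    [0,-0.01,0.09,0.04,0],
    [0,-0.01,0.1,0.03,0],
    [0,-0.01,0.1,0.02,0],
    [0,-0.01,0.1,0,0],
    [0,0,0,0,0]
  ]
}}

```text
clock: 7.15
position: [0.633, -0.2047, 0.1789]
ee_rot: [0.175, -3.137, -0.001]
force: [-0.6, 0.0, 0.8]
width: 0.005
gripper_force: 0.0
```

```bash
python3 st.py
```

```text
t 7.15 pos [ 0.633  -0.2047  0.1789] r 0.0268 lat -0.0003 F [-0.58  0.02  0.79] w 0.005 0.0
bar 66 [ 0.6411 -0.1763  0.2091] r -0.0006 zmax 0.2121
lid plane slope [-0.0066 -0.0149  0.163 ] centre [ 0.6293 -0.1727  0.1629] 432
```

>>> {"api": "apply_moves", "payload": {
  "commands": [
    [0,0.02,-0.25,0,0],
    [0,0,0,0.5,0],
    [30,0,0,0.5,0],
    [60,0,0,0,0],
    [60,-0.03,0.35,0,0],
    [60,-0.03,0.32,0,0],
    [60,0,0,0,0]
  ]
}}

```text
clock: 8.07
position: [0.6307, -0.1769, 0.2383]
ee_rot: [0.18, -3.135, -0.003]
force: [-0.1, -0.5, 0.5]
width: 0.499
gripper_force: 0.0
```

```bash
python3 st.py; python3 - <<'E'
from h import *
s=observe(); p,d=imaging.get_image("wrist"); C=cloud("wrist",d,s)
q=C[red(p)&(d>0)&(np.hypot(C[...,0]-.632,C[...,1]+.178)<.06)&(C[...,2]>.19)]; c=q.mean(0); w=np.linalg.svd(q-c)[2][0]; t=(q-c)@w
print(len(q),c.round(4),w.round(3),np.percentile(t,[2,98]).round(3),q[:,2].max())
cv2.imwrite("pics/w3.png",p[:,:,::-1])
E
```

```text
t 8.075 pos [ 0.6307 -0.1769  0.2383] r -0.0011 lat 0.0002 F [-0.05 -0.46  0.48] w 0.499 0.0
bar 73 [ 0.6402 -0.1755  0.2096] r -0.0015 zmax 0.2127
lid plane slope [-0.0118 -0.0182  0.1629] centre [ 0.6295 -0.1732  0.1629] 430
1720 [ 0.6283 -0.1813  0.2084] [ 0.995  0.099 -0.005] [-0.034  0.039] 0.21155846390817548
```

View pics/w3.png

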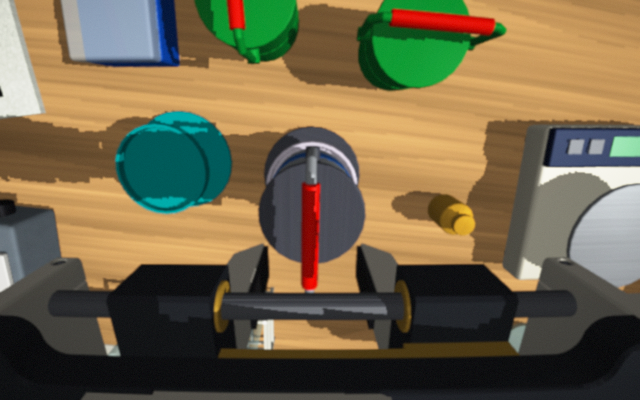

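>>> {"api": "apply_moves", "payload": {
  "commands": [
    [60,0,-0.01,-0.3,0],
    [60,0,-0.01,-0.3,0],
    [60,0,0,-0.26,0],
    [60,0,0,0,0],
    [0,0,0,0,0],
    [0,0,0,0,0],
    [0,0,0,0,0],
    [0,0,0,0,0],
    [0,0,0,0,0]
  ],
  "newtons": 30
}}

```text
clock: 9.3
position: [0.6306, -0.1817, 0.1876]
ee_rot: [-0.173, 3.137, 0.0]
force: [0.1, -0.1, 0.9]
width: 0.121
gripper_force: 30.0
```

```bash
python3 st.py
```

```text
t 9.3 pos [ 0.6306 -0.1817  0.1876] r 0.0037 lat -0.0003 F [ 0.12 -0.13  0.95] w 0.121 30.01019686460495
bar 35 [ 0.6529 -0.1771  0.2096] r 0.0013 zmax 0.2119
lid plane slope [-0.0171 -0.0149  0.1631] centre [ 0.631  -0.1718  0.163 ] 406
```

>>> {"api": "apply_moves", "payload": {
  "commands": [
    [0,0,0,0.05,0],
    [0,0,0,0.1,0],
    [0,0,0,0.15,0],
    [0,0,0,0.2,0],
    [0,0,0,0.25,0],
    [0,0,0,0.25,0],
    [0,0,0,0.15,0],
    [0,0,0,0.05,0],
    [0,0,0,0,0],
    [0,0,0,0,0]
  ]
}}

```text
clock: 10.6
position: [0.6303, -0.1816, 0.2588]
ee_rot: [0.173, -3.136, -0.001]
force: [-0.0, 0.2, -7.9]
width: 0.117
gripper_force: 30.0
```

```bash
python3 st.py; python3 - <<'E'
from h import *
p,d=imaging.get_image("scene"); cv2.imwrite("pics/s4.png",cv2.resize(p[120:300,180:420,::-1],None,fx=3,fy=3))
C=cloud("scene",d); h=hsv(p)
m=(d>0)&(abs(C[...,2]-.232)<.012)&(np.hypot(C[...,0]-.63,C[...,1]+.175)<.05)&(h[...,1]<90)&~red(p); q=C[m]; A=np.c_[q[:,:2]-[.63,-.175],np.ones(len(q))]
for _ in range(3):
    k=np.linalg.lstsq(A,q[:,2],rcond=None)[0]; o=abs(A@k-q[:,2])<.003; A,q=A[o],q[o]
print("lid",k.round(4),len(q),q.mean(0).round(4))
E
```

```text
t 10.6 pos [ 0.6303 -0.1816  0.2588] r 0.0036 lat -0.0007 F [-0.02  0.23 -7.94] w 0.117 29.98109757900238
bar 37 [ 0.6546 -0.1757  0.2802] r 0.0001 zmax 0.2832
lid plane slope [ 0.0028 -0.0491  0.1572] centre [ 0.653  -0.1553  0.1563] 55
lid [-0.0166 -0.0248  0.234 ] 424 [ 0.6303 -0.1734  0.2339]
```

View pics/s4.png

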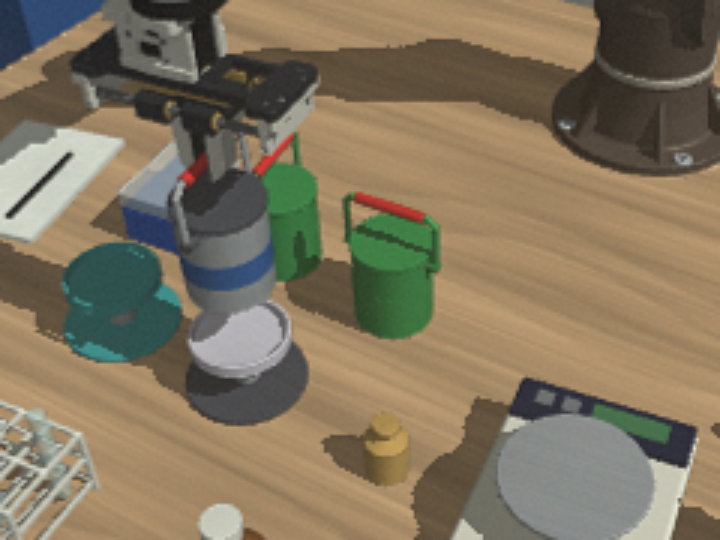

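>>> {"api": "apply_moves", "payload": {
  "commands": [
    [0,0,0.1,0,0],
    [0,0.02,0.2,0,0],
    [0,0.02,0.3,0,0],
    [0,0.02,0.4,0,0],
    [0,0.02,0.4,0,0],
    [0,0.02,0.4,0,0],
    [0,0.02,0.4,0,0],
    [0,0.02,0.4,0,0],
    [0,0.02,0.4,0,0],
    [0,0.02,0.4,0,0],
    [0,0.02,0.4,0,0],
    [0,0.02,0.4,0,0]
  ]
}}

```text
clock: 12.2
position: [0.6434, 0.0729, 0.2595]
ee_rot: [0.175, -3.137, -0.001]
force: [0.2, -1.3, -8.4]
width: 0.121
gripper_force: 30.0
```

>>> {"api": "apply_moves", "payload": {
  "commands": [
    [0,0,0.4,0,0],
    [0,0,0.4,0,0],
    [0,0,0.4,0,0],
    [0,0,0.3,0,0],
    [0,0,0.2,0,0],
    [0,0,0.1,0,0],
    [0,0,0,0,0],
    [0,0,0,0,0],
    [0,0,0,0,0],
    [0,0,0,0,0]
  ]
}}

```text
clock: 13.45
position: [0.6439, 0.1777, 0.2595]
ee_rot: [-0.172, 3.137, -0.0]
force: [-0.0, -0.5, -7.9]
width: 0.124
gripper_force: 30.0
```

```bash
cat > st2.py <<'E'
from h import *
import sys
s=observe(); print("t",s["clock"],"pos",s["position"].round(4),"F",s["force"].round(2),"w",round(s["width"],3),round(s["gripper_force"],1))
for n in("scene","top"):
    p,d=imaging.get_image(n); C=cloud(n,d); h=hsv(p); near=(d>0)&(np.hypot(C[...,0]-.643,C[...,1]-.18)<.075)
    zl=s["position"][2]-.025 if len(sys.argv)<2 else float(sys.argv[1])
    m=near&(abs(C[...,2]-zl)<.012)&(h[...,1]<90)&~red(p); q=C[m]; A=np.c_[q[:,:2]-[.643,.18],np.ones(len(q))]
    for _ in range(3):
        if len(q)<20: break
        k=np.linalg.lstsq(A,q[:,2],rcond=None)[0]; o=abs(A@k-q[:,2])<.003; A,q=A[o],q[o]
    if len(q)>20: print(n,"lid",k.round(4),len(q),q.mean(0).round(4),"min",q.min(0).round(3),"max",q.max(0).round(3))
    b=near&(h[...,0]>105)&(h[...,0]<125)&(h[...,1]>110)&(C[...,2]>.1)
    q=C[b]; 
    if len(q)>20:
        cc,r=circ(q[:,:2]); print("  band",len(q),"z",np.percentile(q[:,2],[3,97]).round(4),"circ",cc.round(4),r.round(4))
    q=C[near&(C[...,2]>.08)&(C[...,2]<.105)&(h[...,1]<60)]; print("  pan z",len(q),np.percentile(q[:,2],[20,50,80]).round(4))
    cv2.imwrite(f"pics/{n}_{s['clock']:.2f}.png",p[:,:,::-1])
E
python3 st2.py
```

```text
t 13.45 pos [0.6439 0.1777 0.2595] F [-0.03 -0.51 -7.94] w 0.124 30.0
scene lid [-0.0129 -0.0094  0.2346] 699 [0.6503 0.1842 0.2345] min [0.602 0.137 0.231] max [0.697 0.224 0.238]
  band 154 z [0.1646 0.1875] circ [0.6444 0.1808] 0.0408
  pan z 1154 [0.092  0.0932 0.0943]
top lid [0.0139 0.0116 0.2344] 197 [0.6254 0.1585 0.2339] min [0.592 0.138 0.231] max [0.66  0.178 0.237]
  band 72 z [0.1587 0.1904] circ [0.6426 0.179 ] 0.04
  pan z 635 [0.0902 0.0924 0.0947]
```

>>> {"api": "apply_moves", "payload": {
  "commands": [
    [0,0,0,-0.05,0],
    [0,0,0,-0.1,0],
    [0,0,0,-0.1,0],
    [0,0,0,-0.1,0],
    [0,0,0,-0.1,0],
    [0,0,0,-0.05,0],
    [0,0,0,-0.03,0],
    [0,0,0,0,0],
    [0,0,0,0,0]
  ]
}}

```text
clock: 14.68
position: [0.6439, 0.1783, 0.2279]
ee_rot: [-0.173, 3.136, 0.0]
force: [0.5, 0.4, -7.0]
width: 0.12
gripper_force: 30.0
```

>>> {"api": "apply_moves", "payload": {
  "commands": [
    [0,0,0,-0.01,0],
    [0,0,0,-0.01,0],
    [0,0,0,-0.01,0],
    [0,0,0,-0.01,0],
    [0,0,0,0,0]
  ]
}}

```text
clock: 15.3
position: [0.6438, 0.1782, 0.2251]
ee_rot: [0.173, -3.137, 0.0]
force: [-0.0, -0.3, -8.0]
width: 0.119
gripper_force: 30.0
```

>>> {"api": "apply_moves", "payload": {
  "commands": [
    [0,0,0,-0.01,0],
    [0,0,0,-0.01,0],
    [0,0,0,-0.01,0],
    [0,0,0,-0.01,0],
    [0,0,0,-0.01,0],
    [0,0,0,0,0],
    [0,0,0,0,0]
  ]
}}

```text
clock: 16.18
position: [0.6438, 0.1782, 0.2223]
ee_rot: [-0.173, 3.137, 0.0]
force: [0.5, 0.3, -8.8]
width: 0.119
gripper_force: 30.0
```

>>> {"api": "apply_moves", "payload": {
  "commands": [
    [0,0,0,-0.01,0],
    [0,0,0,-0.01,0],
    [0,0,0,0,0],
    [0,0,0,0,0]
  ]
}}

```text
clock: 16.68
position: [0.6438, 0.1782, 0.2211]
ee_rot: [-0.173, 3.137, 0.0]
force: [-0.6, 1.0, -8.2]
width: 0.121
gripper_force: 30.0
```

>>> {"api": "apply_moves", "payload": {
  "commands": [
    [0,0,0,-0.01,0],
    [0,0,0,-0.01,0],
    [0,0,0,0,0],
    [0,0,0,0,0]
  ]
}}

```text
clock: 17.18
position: [0.6438, 0.1782, 0.2199]
ee_rot: [-0.173, 3.137, -0.0]
force: [0.1, -0.5, -7.3]
width: 0.119
gripper_force: 30.0
```

>>> {"api": "apply_moves", "payload": {
  "commands": [
    [0,0,0,-0.01,0],
    [0,0,0,0,0],
    [0,0,0,0,0]
  ]
}}

```text
clock: 17.55
position: [0.6439, 0.1781, 0.2194]
ee_rot: [-0.173, 3.137, -0.0]
force: [-0.3, -0.5, -5.6]
width: 0.117
gripper_force: 30.0
```

>>> {"api": "apply_moves", "payload": {
  "commands": [
    [0,0,0,-0.01,0],
    [0,0,0,0,0],
    [0,0,0,-0.01,0],
    [0,0,0,0,0],
    [0,0,0,0,0]
  ]
}}

```text
clock: 18.18
position: [0.6439, 0.1782, 0.2182]
ee_rot: [-0.173, 3.137, 0.0]
force: [-1.1, -1.5, -1.9]
width: 0.122
gripper_force: 30.0
```

>>> {"api": "apply_moves", "payload": {
  "commands": [
    [0,0,0,-0.01,0],
    [0,0,0,0,0],
    [0,0,0,0,0]
  ]
}}

```text
clock: 18.55
position: [0.6439, 0.1782, 0.2176]
ee_rot: [-0.173, 3.137, 0.0]
force: [-1.4, -0.8, -1.6]
width: 0.117
gripper_force: 30.0
```

```bash
python3 st2.py .191
```

```text
t 18.55 pos [0.6439 0.1782 0.2176] F [-1.37 -0.79 -1.57] w 0.117 30.0
scene lid [-0.0206 -0.003   0.1928] 636 [0.65   0.1841 0.1927] min [0.603 0.137 0.189] max [0.698 0.224 0.196]
  band 135 z [0.1232 0.1457] circ [0.6449 0.1815] 0.0401
  pan z 887 [0.0897 0.091  0.0924]
top lid [0.0369 0.0372 0.1936] 166 [0.625  0.1581 0.1922] min [0.59  0.137 0.189] max [0.657 0.178 0.196]
  band 69 z [0.1163 0.1491] circ [0.6483 0.1836] 0.0466
  pan z 496 [0.0877 0.0901 0.0924]
```

>>> {"api": "apply_moves", "payload": {
  "commands": [
    [0,0,0,-0.005,0],
    [0,0,0,0,0],
    [15,0,0,0,0],
    [30,0,0,0,0],
    [50,0,0,0,0],
    [60,0,0,0,0],
    [60,0,0,0,0]
  ]
}}

```text
clock: 19.52
position: [0.6438, 0.1783, 0.2172]
ee_rot: [-0.173, 3.137, 0.0]
force: [0.2, -0.1, 0.5]
width: 0.536
gripper_force: 0.0
```

```bash
python3 st2.py .191
```

```text
t 19.525 pos [0.6438 0.1783 0.2172] F [ 0.18 -0.06  0.5 ] w 0.536 0.0
scene lid [-0.0144 -0.0028  0.1925] 673 [0.6481 0.1824 0.1924] min [0.595 0.137 0.189] max [0.697 0.224 0.195]
  band 134 z [0.1234 0.146 ] circ [0.6446 0.1813] 0.0404
  pan z 899 [0.0896 0.0908 0.0922]
top lid [ 0.0333 -0.0308  0.1913] 159 [0.6253 0.1611 0.1913] min [0.603 0.139 0.188] max [0.655 0.178 0.195]
  band 64 z [0.1182 0.1637] circ [0.6534 0.1865] 0.0521
  pan z 491 [0.0875 0.0897 0.0922]
```

Released; raise straight up.

>>> {"api": "apply_moves", "payload": {
  "commands": [
    [60,0,0,0.1,0],
    [60,0,0,0.2,0],
    [60,0,0,0.4,0],
    [60,0,0,0.5,0],
    [60,0,0,0.5,0],
    [60,0,0,0.3,0],
    [60,0,0,0,0],
    [60,0,0,0,0]
  ]
}}

```text
clock: 20.62
position: [0.6435, 0.1782, 0.3366]
ee_rot: [0.173, -3.136, 0.0]
force: [0.5, 0.1, -0.4]
width: 0.601
gripper_force: 0.0
```

```bash
python3 st2.py .191; python3 - <<'E'
from h import *
p,d=imaging.get_image("scene"); cv2.imwrite("pics/s9.png",cv2.resize(p[130:350,180:480,::-1],None,fx=2.6,fy=2.6))
E
```

```text
t 20.625 pos [0.6435 0.1782 0.3366] F [ 0.5   0.07 -0.45] w 0.601 0.0
scene lid [-0.0146 -0.0061  0.1925] 735 [0.6459 0.183  0.1924] min [0.595 0.137 0.189] max [0.698 0.223 0.196]
  band 123 z [0.1235 0.1461] circ [0.6452 0.1826] 0.039
  pan z 898 [0.0894 0.0907 0.0921]
top lid [ 0.0054 -0.0042  0.1915] 457 [0.6413 0.1693 0.1916] min [0.591 0.139 0.188] max [0.677 0.211 0.195]
  band 77 z [0.1175 0.41  ] circ [0.6463 0.1813] 0.0441
  pan z 628 [0.0878 0.09   0.0922]
```

View pics/s9.png

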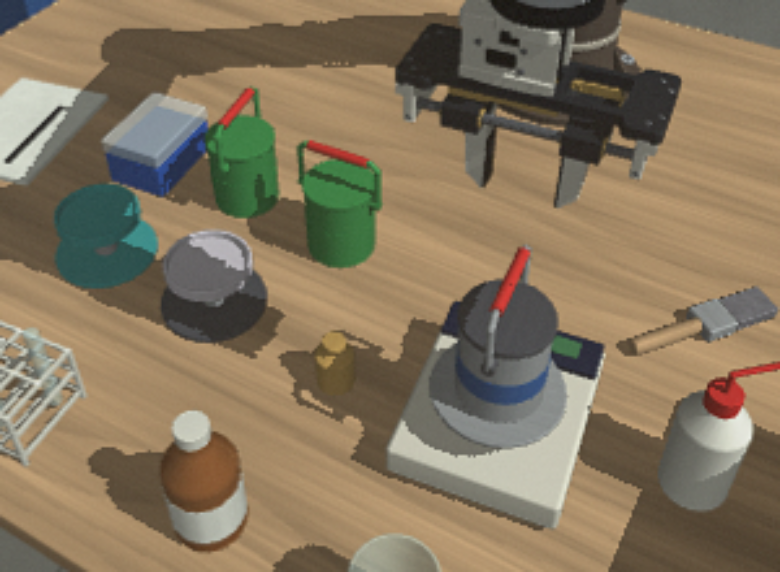

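The canister stands upright and centred on the pan (crop pixel 505, 370). Its handle is up, the gripper is clear above it, and nothing else has moved.

```bash
python3 -c "
from cell import arm; print(arm.sign_off())"
```

```text
the job is handed in; nothing more can be done
None
```

The job is handed in: I swung the handle up while the canister was in its stand, lifted the canister out by it, and set it upright and centred on the balance pan, which sank about 2–3 mm (overload is 4.5 mm); the gripper is clear, at about 21 of the 51 s.

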